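Hold the hand stamp on the gift box label

TASK

Lay the gift box that has the framed paper label on the sprung stamping bed, flat, lengthwise and centred between the two wooden end stops, and let go of it. Then take the hand stamp by its handle and hold its brass foot flat on the label, upright, centred in the printed frame and square to it (long side of the foot along the long side of the frame, either way round), pressing gently until the bed has sunk about 4 mm and never all the way to its stop. Finish while still holding the stamp pressed like that, and leave the plain gift box, the foil roll and the rubbing block where they are.

Things in the scene. Friction and masses are not known exactly. Their poses are not given: they have to be found in the camera images.
- label_box: Navy lidded gift box, 62 (x) x 150 (y) x 34 (z) mm, about 0.09 kg, with a cream paper label and a brown card band on its lid. Origin at the centre of its underside, z up, y along its length. It may lie in either of two places, left or right of the bed; its twin without label lies in the other.
- label_mid (a point): Centre of the label on top of the box lid: 46 mm from the lid's centre along the box's +y, 34 mm above the underside. Label 42 x 50 mm with a thin printed frame, 32 mm (x) by 40 mm (y) inside. Axes as the box's.
- platen_mid (a point): Centre of the top of the stamping bed's floating platen, 28 mm above the table when up; y along its length, x across, z up. Platen 90 (x) x 200 (y) mm with a dark rubber sheet; two wooden end stops, 40 (x) x 14 (y) mm, 14 mm above the sheet, at y = -90 and +90 mm, leave 166 mm between them.
- bed: Grey base of the sprung stamping bed, 100 (x) x 210 (y) mm, 12 mm high, fixed to the table; the platen floats over it. Origin at the centre of its underside.
- platen (a joint): How far the platen has sunk straight down on its springs, m: 0 when up, 0.009 at the stop. The box's own weight does not sink it. With the box on it, it starts to sink at a downward push of about 2 N and then takes about 0.7 N more for each mm, so about 5 N at 4 mm.
- stamp: Hand stamp standing upright: brass foot 22 (x) x 30 (y) mm, 8 mm thick, under a turned wooden handle, widest 28 mm across, to a total height of 73 mm; 0.09 kg. Origin at the centre of the foot's underside, z up along the handle. Grip the handle around 45 to 60 mm above the foot's underside; it may be gripped from any side.
- plain_box: Navy gift box of the same size, without a label; to be left alone. Origin at the centre of its underside, y along its length.
- foil_roll: Spare roll of silver foil standing on its end, 52 mm across, 31 mm high; to be left alone. Origin at the centre of its underside.
- rub_block: White rubbing block in a card sleeve, 21 (x) x 50 (y) x 12 mm; to be left alone. Origin at the centre of its underside.

How it is judged:
On the way:
1. the labelled box lies flat between the end stops of the bed and has been let go (x of label_box in the frame of platen_mid between -0.01 and 0.01 m and y of label_box in the frame of platen_mid between -0.012 and 0.012 m and z of label_box in the frame of platen_mid between -0.003 and 0.004 m and angle between the y axis of label_box and the y axis of platen_mid, either way round below 0.12 rad and angle between label_box's own z axis and vertical below 0.05 rad and contact force between the fingers and label_box below 0.2 N and linear speed of label_box below 0.02 m/s), for 0.2 s.
At the end, for the whole second after the job is handed in: Labelled box flat on the platen, within 10 mm across, 12 mm along and 0.12 rad, touched by the stamp only. Robot holds the stamp still on the label: within 7 mm of its centre, 0.10 rad of upright, 0.14 rad of square, pressing 1.5-12 N with the platen sunk 2 to 6.5 mm. No finger on box or bed (x of label_box in the frame of platen_mid between -0.01 and 0.01 m and y of label_box in the frame of platen_mid between -0.012 and 0.012 m and z of label_box in the frame of platen_mid between -0.003 and 0.004 m and angle between the y axis of label_box and the y axis of platen_mid, either way round below 0.12 rad and angle between label_box's own z axis and vertical below 0.05 rad and contact force between the fingers and label_box below 0.2 N and horizontal distance between stamp and label_mid below 0.007 m and z of stamp in the frame of label_mid between -0.003 and 0.003 m and angle between stamp's own z axis and vertical below 0.1 rad and angle between the y axis of stamp and the y axis of label_mid, either way round below 0.14 rad and value of joint platen between 0.002 and 0.0065 m and contact force between stamp and label_box between 1.5 and 12 N and contact force between the fingers and stamp above 2 N and contact force between the arm and label_box below 0.5 N and contact force between each of the arm, the fingers and bed below 0.5 N and contact force between stamp and bed below 0.2 N and linear speed of stamp below 0.01 m/s); the arm keeps its last pose, push and grip.
It fails at once if the platen is pushed down to its stop (value of joint platen above 0.0085 m).
It fails at once if the plain gift box is displaced by more than 15 mm (distance of plain_box from where it was at the start of the episode above 0.015 m).
It fails at once if the foil roll is displaced by more than 15 mm (distance of foil_roll from where it was at the start of the episode above 0.015 m).
It fails at once if the rubbing block is displaced by more than 15 mm (distance of rub_block from where it was at the start of the episode above 0.015 m).
It also fails if it takes over 54 s, if anything falls off the work surface, if the arm or the gripper's body presses on something with over 40 N, if the wrist force passes 120 N, or if a joint passes its speed limit or range.

ROBOT

A 6-joint arm with a two-finger parallel gripper is mounted at the origin on a cart in front of the work surface, level with it; the furniture and walls round the work are solid. World frame = base frame: x ahead of the robot, y to its left, z up, the work surface at z = 0. Lengths are in m, angles in rad, forces in N, time in s.
With the tool pointing down it reaches from about 0.375 to 0.975 m from the base axis. Payload 3.8 kg.
Tool frame: the origin (TCP) lies midway between the tips of the shut fingers; the grasp point (between the pads) lies 19 mm behind it; z points along the fingers, y is the line along which they close (so a half turn about z gives the same grasp; the last joint's range is limited). The gripper opens to 85 mm and grips with 20 to 120 N. Pads are 22 mm wide; open, the fingers measure 114 mm over their backs; the gripper's body (76 mm by 85 mm) begins 54 mm behind the grasp point. The pads swing forward as they close: fully open they stand 13 mm farther back than shut.
Start: joints at [1.297, 0.264, 1.604, -0, 1.274, -0.037], TCP at [0.158, 0.656, 0.231] pointing down, gripper open.
Joint ranges: [-2.63, 2.63], [-0.94, 2.18], [0.31, 2.57], [-1.31, 4.45], [0, 2.66], [-2.55, 2.55]. Speed limits (rad/s): [2.57, 2.57, 3.14, 3.14, 3.14, 3.14].

INTERFACE

Orientations are given as a rotation vector (axis times angle).
In Python, from workcell import status, read_camera, workorder, masks_of gives the robot as it stands.
- The arm moves only by the tool drive_tool, never from a script. Its argument "rows" is a list of rows, each a list of 7 numbers: the turn, a rotation vector about the tool's x, y, z in degrees, then the shift along the tool's x, y, z in m, then the opening, from 0 (shut) to 1 (fully open). In form: [[ax, ay, az, tx, ty, tz, claw], ...]. A call has 1 to 8 rows; each row shifts and turns the commanded pose from where the row before left it, along the tool's axes as they then stand; what a row does not reach is not made up. A row lasts 1/12 s, in which the tool goes at most 41.7 mm and 7.16 degrees, less where a joint would pass 70% of its speed; a pose out of reach is approached as far as the arm can. A call is refused whole if a number of a shift passes 0.0417 or a number of a turn 7.16, either way. A call with a gripper value outside its range is refused whole. The fingers move at their own pace and stop on an object; "force" is the grip in N (left out, the last holds). Time passes only in rows, so rows that do not move let the fingers close. It gives the time, the measured TCP pose, the force, the opening and the grip force at its end, in the units of the state.
- status.read_state(): the state, without advancing time (a new reading comes with each control period).
- read_camera(name): name is "side" or "top"; returns a dict with "color" (420x560x3 uint8, red, green, blue), "intrinsics" (3x3 intrinsics, pixels), "world_from_camera" (4x4, takes a point from camera to world coordinates). Camera axes: x right, y up, looking along -z (the intrinsics and any distortion apply to the point x, -y, -z); pixel columns grow to the right and rows downward; lengths in m; the calibration is good to about 2 mm. A picture is of the moment at which its call begins. There is no depth.
- workorder.finish_job(): hands the job in; it is judged then, once.
Trained networks look in a picture, given as the dict that the camera call returned (one of the last four; its "shot" number tells which), for a name from the list of things; names that differ only in an ending like _2 or _b are one class to them, and where a whole thing is asked for, a point or a joint stands for the part that bears it (a point fixed in the world has none). Each returns a list of dicts, best first, with "score" (0 to 1); they miss things now and then, are a little off and sometimes report something else, mostly with a low value. They report only what shows in the picture. A call takes as long as a camera call.
- masks_of(picture, name): "mask" (420x560 bool, what is visible of it) and "bbox" ([left, top, right, bottom] in pixels, round what is visible of it).
The state is a dict: "time": time; "q": joint angles; "joint_vel": joint speeds; "joint_torque": joint torques, N m; "tool_pos": TCP position; "tcp_rot": TCP orientation; "wrist_force": force on the tool from outside, world axes, zero at the start; "torque": the same for the moment, N m; "width": opening from 0.0 (shut) to 1.0 (fully open); "grip_force": force on a finger pad.
Only numpy, scipy, OpenCV 4.12 (cv2) and the standard library are available. Lean on these libraries where they do the work, as an engineer would, in place of code of your own. Each camera call takes 0.05 s, during which the arm holds its last target. There are 200 camera calls.

## Working session

There is one attempt and no reset: what is moved stays moved. The work goes in short steps, Python scripts to look and compute and a tool call to move; the robot and the scene stay as the last step left them, time stands still between calls to the robot, and variables do not carry over. Pictures are saved under pics/ and viewed, at most 10 in all, crops included, and the job is handed in when it is done.

Besides the shell and the picture viewer there is one more tool, called after "Call:" as name(argument=value, ...) on one line, values as JSON. drive_tool: Moves the arm, as the interface text tells. Its arguments: {"type":"object","properties":{"rows":{"type":"array"},"force":{"type":"number"}},"required":["rows"]}

```bash
mkdir -p pics; ls; python3 - <<'E'
from workcell import status, read_camera, workorder, masks_of
import cv2,numpy as np,pickle
s=status.read_state();print(s)
P={}
for n in("top","side"):
    p=read_camera(n);P[n]=p
    cv2.imwrite(f"pics/{n}0.png",p["color"][...,::-1])
    print(n,{k:(v if k!="color" else 0) for k,v in p.items()})
    for o in("label_box","label_mid","bed","platen_mid","stamp","plain_box","foil_roll","rub_block"):
        try:
            r=masks_of(p,o)
            P[n,o]=r
            print(o,[(round(float(d["score"]),2),d["bbox"],int(d["mask"].sum())) for d in r][:3])
        except Exception as e: print(o,e)
pickle.dump(P,open("p0.pkl","wb"))
E
```

```text
pics
{'time': 0.0, 'q': array([ 1.29707794e+00,  2.64777661e-01,  1.60537476e+00,  5.29102137e-06,
        1.27366395e+00, -3.68944184e-02]), 'joint_vel': array([ 0.00046456, -0.00078417, -0.00016726,  0.0008447 ,  0.0011104 ,
       -0.00173623]), 'joint_torque': array([ 1.59722447e-03, -5.15083909e+01, -3.67325377e+01,  2.47927699e-05,
        1.25134288e-02, -1.13313231e-06]), 'tool_pos': array([0.15816796, 0.65546734, 0.22994508]), 'tcp_rot': array([-0.37109447, -3.11924492,  0.00344935]), 'wrist_force': array([ 0.65222175, -0.05549407, -1.09395177]), 'torque': array([ 0.02585537,  0.03001357, -0.017745  ]), 'grip_force': 0.0, 'width': 0.9964338968449743}
top {'color': 0, 'intrinsics': array([[390.15516371,   0.        , 285.75345681],
       [  0.        , 390.15516371, 211.53447607],
       [  0.        ,   0.        ,   1.        ]]), 'world_from_camera': array([[ 0.02615281,  0.99814977, -0.05489148,  0.46019341],
       [-0.99965192,  0.02630409,  0.00203526,  0.02150927],
       [ 0.00347536,  0.05481914,  0.99849025,  1.13196195],
       [ 0.        ,  0.        ,  0.     
[... 606 characters left out ...]
rld_from_camera': array([[ 0.99974285,  0.02254932, -0.0024002 ,  0.51976775],
       [-0.01280779,  0.47413689, -0.88035798, -1.06312244],
       [-0.01871345,  0.88016234,  0.47430377,  0.64233638],
       [ 0.        ,  0.        ,  0.        ,  1.        ]]), 'shot': 2}
label_box [(0.73, [236.5, 172.3, 272.8, 201.0], 752)]
label_mid [(0.85, [237.5, 169.5, 273.4, 202.5], 747)]
bed [(0.84, [247.7, 199.0, 287.6, 252.5], 1823)]
platen_mid []
stamp [(0.47, [302.8, 200.1, 312.6, 227.6], 241)]
plain_box [(0.7, [223.1, 260.7, 272.0, 319.0], 1667)]
foil_roll [(0.68, [304.1, 199.9, 312.9, 226.1], 207), (0.57, [256.6, 152.4, 268.6, 168.0], 156)]
rub_block [(0.54, [284.9, 330.4, 299.2, 353.1], 255)]
```

```bash
python3 - <<'E'
import cv2
a=cv2.imread("pics/top0.png")[150:290,110:460]; b=cv2.imread("pics/side0.png")[130:370,180:370]
cv2.imwrite("pics/t1.png",cv2.resize(a,None,fx=2.28,fy=2.28,interpolation=2))
cv2.imwrite("pics/s1.png",cv2.resize(b,None,fx=2.5,fy=2.5,interpolation=2))
E
```

```text
(no output)
```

View pics/t1.png

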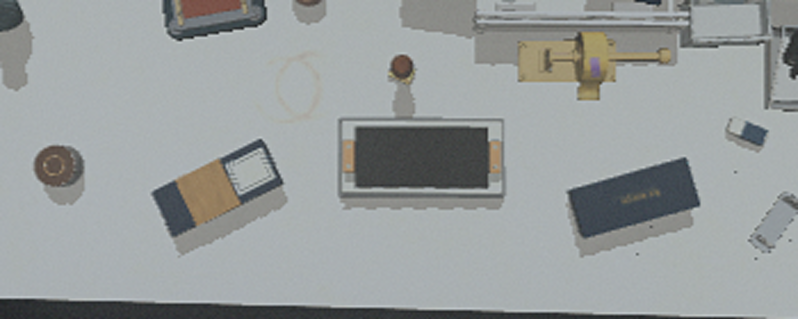

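View pics/s1.png

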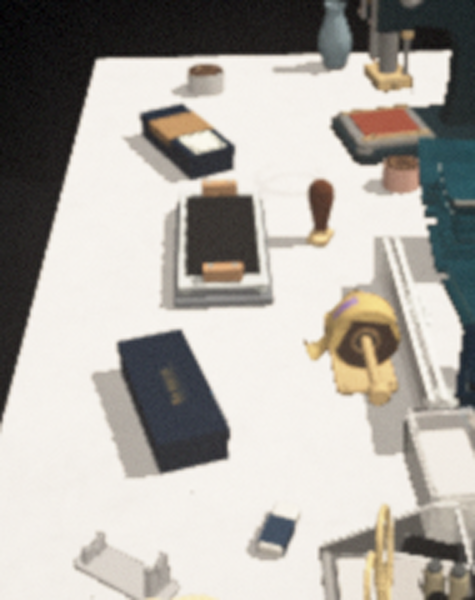

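```bash
cat > h.py <<'E'
import numpy as np, cv2
def ray(p,uv):
    K,T=p["intrinsics"],p["world_from_camera"]
    d=np.array([(uv[0]-K[0,2])/K[0,0],-(uv[1]-K[1,2])/K[1,1],-1.])
    return T[:3,3],T[:3,:3]@d
def onz(p,uv,z):
    o,d=ray(p,uv); return o+d*(z-o[2])/d[2]
def proj(p,X):
    K,T=p["intrinsics"],p["world_from_camera"]
    c=(np.atleast_2d(X)-T[:3,3])@T[:3,:3]
    return np.c_[K[0,2]+K[0,0]*c[:,0]/-c[:,2],K[1,2]-K[1,1]*c[:,1]/-c[:,2]]
def tri(ps,uvs):
    A=np.zeros((3,3));b=np.zeros(3);L=[]
    for p,uv in zip(ps,uvs):
        o,d=ray(p,uv);d=d/np.linalg.norm(d);M=np.eye(3)-np.outer(d,d);A+=M;b+=M@o;L.append((M,o))
    X=np.linalg.solve(A,b); return X,[np.linalg.norm(M@(X-o)) for M,o in L]
E
python3 - <<'E'
import pickle; from h import *
P=pickle.load(open("p0.pkl","rb"));t,s=P["top"],P["side"]
def cen(m): 
    n,l,st,c=cv2.connectedComponentsWithStats(m.astype(np.uint8));i=1+st[1:,4].argmax();return c[i],(l==i),st[i]
def cls(p,box,kind):
    h=cv2.cvtColor(p["color"],cv2.COLOR_RGB2HSV).astype(int);H,S,V=h[...,0],h[...,1],h[...,2]
    m={"label":(V>150)&(S<60),"band":(H>5)&(H<25)&(S>70)&(V>90),"dark":V<85}[kind]
    k=np.zeros(m.shape,bool);a,b,c,d=box;k[b:d,a:c]=1
    return m&k
for nm,(kt,ks),kind in [("band",((175,205,240,260),(230,165,280,205)),"band"),("sheet",((250,195,340,240),(245,195,290,255)),"dark")]:
    R=[]
    for p,k in((t,kt),(s,ks)):
        c,m,st=cen(cls(p,k,kind));R.append(c);print(nm,c,st,cv2.minAreaRect(np.argwhere(m)[:,::-1].astype(np.float32)))
    print(nm,tri((t,s),R))
# label: bright px within box mask
R=[]
for n in("top","side"):
    bm=cv2.erode(P[n,"label_box"][0]["mask"].astype(np.uint8),np.ones((2,2)))>0
    px=P[n]["color"].astype(int)
    b=px.min(2)
    m=bm&(b>(110 if n=="top" else 130))
    c,m,st=cen(m);R.append(c);print("label",c,st,cv2.minAreaRect(np.argwhere(m)[:,::-1].astype(np.float32)))
    mm=P[n,"label_box"][0]["mask"];print("box",cv2.minAreaRect(np.argwhere(mm)[:,::-1].astype(np.float32)))
print("label",tri((t,s),R))
# end stops
for p,k in((t,(250,195,340,240)),(s,(245,195,290,255))):
    m=cls(p,k,"band");n,l,st,c=cv2.connectedComponentsWithStats(m.astype(np.uint8));print("stops",[(st[i].tolist(),c[i].round(1)) for i in range(1,n) if st[i,4]>8])
# stamp
px=P["top"]["color"];np.set_printoptions(linewidth=250)
print(tri((t,s),((286.3,179),(308.5,204))))
for n,(a,b,c,d) in (("top",(275,168,298,192)),("side",(296,192,322,232))):
    im=P[n]["color"][b:d,a:c];cv2.imwrite(f"pics/st_{n}.png",cv2.resize(im[...,::-1],None,fx=14,fy=14,interpolation=cv2.INTER_NEAREST))
a=cv2.imread("pics/st_top.png");b=cv2.imread("pics/st_side.png");h=max(a.shape[0],b.shape[0])
z=np.zeros((h,a.shape[1]+b.shape[1],3),np.uint8);z[:a.shape[0],:a.shape[1]]=a;z[:b.shape[0],a.shape[1]:]=b;cv2.imwrite("pics/st.png",z)
E
```

```text
band [200.58315335 233.9287257 ] [187 220  29  29 463] ((200.70004272460938, 233.90003967285156), (21.913463592529297, 21.0190372467041), 63.43495178222656)
band [250.77222222 179.87777778] [240 175  25  12 180] ((251.71336364746094, 179.52548217773438), (9.762954711914062, 22.74260711669922), 73.61045837402344)
band (array([0.45014343, 0.25656585, 0.03410382]), [np.float64(0.0011697259383311581), np.float64(0.0011697259383311666)])
sheet [294.55739881 218.51493033] [ 266  206   59   26 1507] ((295.0, 218.5), (58.0, 25.0), 0.0)
sheet [267.75102599 222.58276334] [255 209  28  31 731] ((268.5, 224.0), (30.0, 27.0), 90.0)
sheet (array([ 0.50223734, -0.0061294 ,  0.02911131]), [np.float64(0.0005258927095170108), np.float64(0.0005258927095169871)])
label [219.2967033  224.78021978] [209 215  22  21 273] ((219.30001831054688, 224.6000213623047), (14.758047103881836, 18.782970428466797), 63.43495178222656)
box ((204.9000244140625, 231.80003356933594), (22.807889938354492, 53.66563034057617), 63.43495178222656)
label [260.275      186.15833333] [251 182  19  10 120] ((260.058837890625, 186.2353057861328), (8.731282234191895, 16.97749137878418), 75.96376037597656)
box ((253.8588104248047, 185.66470336914062), (42.30143737792969, 22.23537254333496), 40.601295471191406)
label (array([0.47909222, 0.20476397, 0.03608606]), [np.float64(0.0007801809388547276), np.float64(0.0007801809388548567)])
stops [([261, 212, 5, 13, 47], array([262.7, 218.1])), ([325, 212, 4, 14, 45], array([326.4, 218.7]))]
stops [([261, 202, 13, 7, 83], array([267. , 205.1])), ([261, 234, 17, 9, 124], array([269. , 237.9]))]
(array([0.61040013, 0.02015172, 0.0681132 ]), [np.float64(0.002300882030326916), np.float64(0.0023008820303266637)])
```

View pics/st.png

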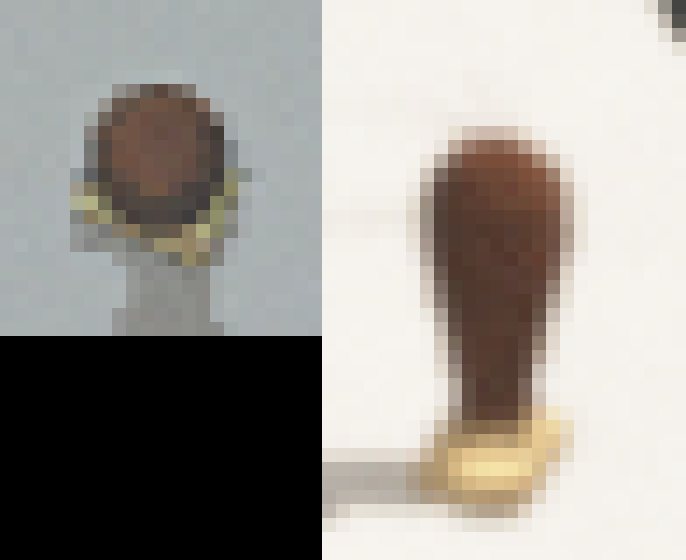

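```bash
cat >> h.py <<'E'
from scipy.spatial.transform import Rotation as Ro
def plan(target,yaw,n,cur=None):
    """rows to bring TCP to target xyz, tool y at world yaw (deg), pointing down"""
    from workcell import status
    s=status.read_state();p=np.array(s["tool_pos"]);R=Ro.from_rotvec(s["tcp_rot"])
    if cur is not None: p,R=cur
    y=np.radians(yaw);ty=np.array([np.cos(y),np.sin(y),0]);tz=np.array([0,0,-1.]);G=Ro.from_matrix(np.c_[np.cross(ty,tz),ty,tz])
    rv=(R.inv()*G).as_rotvec()/n; d=(np.array(target)-p)/n
    rows=[]
    for i in range(n):
        rows.append(np.r_[np.degrees(rv),R.inv().apply(d)].round(4).tolist()); R=R*Ro.from_rotvec(rv)
    for r in rows: print([round(v,2) for v in r[:3]]+r[3:])
    return np.array(target),G
E
python3 - <<'E'
import pickle; from h import *
P=pickle.load(open("p0.pkl","rb"));t,s=P["top"],P["side"]
print("boxc",onz(t,(204.9,231.8),.03),"stops top",onz(t,(262.7,218.1),.038),onz(t,(326.4,218.7),.038))
print("stops side",onz(s,(267,205.1),.038),onz(s,(269,237.9),.034))
print("foot",[onz(t,u,.008) for u in((280.7,182),(288.9,186.4),(292.1,180.7))],"handle",onz(t,(286.3,179),.065))
print("plain", onz(t,(388,237),.034))
g=plan((.4566,.2449,.12),29.2,16)
plan((.4566,.2449,.008),29.2,4,g)
E
```

```text
boxc [0.45758229 0.24558438 0.03      ] stops top [0.50019224 0.08343963 0.038     ] [ 0.50320608 -0.09527652  0.038     ]
stops side [0.50080511 0.07657213 0.038     ] [ 0.50608503 -0.09073139  0.034     ]
foot [array([0.60726003, 0.03609461, 0.008     ]), array([0.59508382, 0.01201679, 0.008     ]), array([0.61192636, 0.0031733 , 0.008     ])] handle [0.60851005 0.02017584 0.065     ]
plain [ 0.45646001 -0.26991183  0.034     ]
[0.0, -0.0, 2.95, -0.0242, -0.0206, 0.007]
[0.0, -0.0, 2.95, -0.0252, -0.0193, 0.007]
[0.0, -0.0, 2.95, -0.0261, -0.018, 0.007]
[0.0, -0.0, 2.95, -0.027, -0.0167, 0.007]
[0.0, -0.0, 2.95, -0.0279, -0.0152, 0.007]
[0.0, -0.0, 2.95, -0.0286, -0.0138, 0.007]
[0.0, -0.0, 2.95, -0.0293, -0.0123, 0.007]
[0.0, -0.0, 2.95, -0.0299, -0.0108, 0.007]
[0.0, -0.0, 2.95, -0.0304, -0.0092, 0.007]
[0.0, -0.0, 2.95, -0.0308, -0.0076, 0.007]
[0.0, -0.0, 2.95, -0.0312, -0.006, 0.007]
[0.0, -0.0, 2.95, -0.0314, -0.0044, 0.007]
[0.0, -0.0, 2.95, -0.0316, -0.0028, 0.007]
[0.0, -0.0, 2.95, -0.0317, -0.0012, 0.007]
[0.0, -0.0, 2.95, -0.0317, 0.0005, 0.007]
[0.0, -0.0, 2.95, -0.0317, 0.0021, 0.007]
[0.0, 0.0, 0.0, 0.0, 0.0, 0.028]
[0.0, 0.0, 0.0, 0.0, 0.0, 0.028]
[0.0, 0.0, 0.0, 0.0, 0.0, 0.028]
[0.0, 0.0, 0.0, 0.0, 0.0, 0.028]
```

Call:
drive_tool(rows=[[0, 0, 2.95, -0.0242, -0.0206, 0.007, 1], [0, 0, 2.95, -0.0252, -0.0193, 0.007, 1], [0, 0, 2.95, -0.0261, -0.018, 0.007, 1], [0, 0, 2.95, -0.027, -0.0167, 0.007, 1], [0, 0, 2.95, -0.0279, -0.0152, 0.007, 1], [0, 0, 2.95, -0.0286, -0.0138, 0.007, 1], [0, 0, 2.95, -0.0293, -0.0123, 0.007, 1], [0, 0, 2.95, -0.0299, -0.0108, 0.007, 1]], force=30)

```text
time: 1.57
tool_pos: [0.3082, 0.4493, 0.1752]
tcp_rot: [1.004, 2.976, 0.001]
wrist_force: [-0.4, 1.1, 0.0]
width: 0.997
grip_force: 0.0
```

Call:
drive_tool(rows=[[0, 0, 2.95, -0.0304, -0.0092, 0.007, 1], [0, 0, 2.95, -0.0308, -0.0076, 0.007, 1], [0, 0, 2.95, -0.0312, -0.006, 0.007, 1], [0, 0, 2.95, -0.0314, -0.0044, 0.007, 1], [0, 0, 2.95, -0.0316, -0.0028, 0.007, 1], [0, 0, 2.95, -0.0317, -0.0012, 0.007, 1], [0, 0, 2.95, -0.0317, 0.0005, 0.007, 1], [0, 0, 2.95, -0.0317, 0.0021, 0.007, 1]])

```text
time: 2.23
tool_pos: [0.4576, 0.2438, 0.1193]
tcp_rot: [1.592, 2.708, 0.001]
wrist_force: [0.3, -0.1, 0.4]
width: 1.003
grip_force: 0.0
```

```bash
python3 - <<'E'
from h import *
plan((.457,.245,.05),29.2,3)
E
```

```text
[0.02, 0.0, -0.04, 0.0004, -0.0, 0.0231]
[0.02, 0.0, -0.04, 0.0004, -0.0, 0.0231]
[0.02, 0.0, -0.04, 0.0004, 0.0, 0.0231]
```

Call:
drive_tool(rows=[[0, 0, 0, 0.001, 0, 0.03, 1], [0, 0, 0, 0, 0, 0.03, 1], [0, 0, 0, 0, 0, 0.03, 1], [0, 0, 0, 0, 0, 0.02, 1], [0, 0, 0, 0, 0, 0, 0.5], [0, 0, 0, 0, 0, 0, 0.5], [0, 0, 0, 0, 0, 0, 0.5], [0, 0, 0, 0, 0, 0, 0.5]])

```text
time: 2.9
tool_pos: [0.4579, 0.2469, 0.0112]
tcp_rot: [1.588, 2.709, 0.005]
wrist_force: [0.1, 0.2, -1.8]
width: 0.72
grip_force: 34.2
```

Call:
drive_tool(rows=[[0, 0, 0, 0, 0, 0, 0.4], [0, 0, 0, 0, 0, 0, 0.4], [0, 0, 0, 0, 0, 0, 0.4], [0, 0, 0, 0, 0, 0, 0.4]])

```text
time: 3.23
tool_pos: [0.4566, 0.2462, 0.0099]
tcp_rot: [1.589, 2.71, 0.001]
wrist_force: [-0.5, -0.7, -0.4]
width: 0.717
grip_force: 34.2
```

```bash
python3 - <<'E'
from h import *
from workcell import status
s=status.read_state();p=np.array(s["tool_pos"])
g=plan(p+[0,0,.09],29.2,3)
g=plan((.502,-.006,g[0][2]),1.2,8,g)
E
```

```text
[0.02, 0.0, 0.01, -0.0, 0.0, -0.03]
[0.02, 0.0, 0.01, -0.0, 0.0, -0.03]
[0.02, 0.0, 0.01, -0.0, 0.0, -0.03]
[0.0, 0.0, 3.5, -0.0303, -0.0104, 0.0]
[0.0, 0.0, 3.5, -0.0309, -0.0086, 0.0]
[0.0, 0.0, 3.5, -0.0313, -0.0067, 0.0]
[0.0, 0.0, 3.5, -0.0317, -0.0047, 0.0]
[0.0, 0.0, 3.5, -0.0319, -0.0028, 0.0]
[0.0, 0.0, 3.5, -0.032, -0.0008, 0.0]
[0.0, 0.0, 3.5, -0.032, 0.0011, 0.0]
[0.0, 0.0, 3.5, -0.0319, 0.0031, 0.0]
```

Call:
drive_tool(rows=[[0, 0, 0, 0, 0, -0.03, 0.4], [0, 0, 0, 0, 0, -0.03, 0.4], [0, 0, 0, 0, 0, -0.03, 0.4], [0, 0, 3.5, -0.0303, -0.0104, 0, 0.4], [0, 0, 3.5, -0.0309, -0.0086, 0, 0.4], [0, 0, 3.5, -0.0313, -0.0067, 0, 0.4], [0, 0, 3.5, -0.0317, -0.0047, 0, 0.4], [0, 0, 3.5, -0.0319, -0.0028, 0, 0.4]])

```text
time: 3.9
tool_pos: [0.4847, 0.0871, 0.0996]
tcp_rot: [1.985, 2.434, 0.001]
wrist_force: [0.6, 1.1, -1.3]
width: 0.716
grip_force: 34.2
```

Call:
drive_tool(rows=[[0, 0, 3.5, -0.032, -0.0008, 0, 0.4], [0, 0, 3.5, -0.032, 0.0011, 0, 0.4], [0, 0, 3.5, -0.0319, 0.0031, 0, 0.4], [0, 0, 0, 0, 0, 0, 0.4], [0, 0, 0, 0, 0, 0, 0.4]])

```text
time: 4.32
tool_pos: [0.502, -0.0076, 0.0994]
tcp_rot: [2.201, 2.242, 0.0]
wrist_force: [0.4, 0.4, -0.7]
width: 0.719
grip_force: 34.2
```

```bash
python3 - <<'E'
from h import *
from workcell import status,read_camera
import pickle
s=status.read_state();print(s["tool_pos"],s["tcp_rot"],s["wrist_force"],s["width"])
t=read_camera("top");d=read_camera("side");pickle.dump((t,d),open("p1.pkl","wb"))
a=cv2.resize(t["color"][185:250,240:350],None,fx=4,fy=4,interpolation=2);b=cv2.resize(d["color"][150:265,225:315],None,fx=4,fy=4,interpolation=2)
z=np.zeros((460,800,3),np.uint8);z[:260,:440]=a;z[:460,440:]=b;cv2.imwrite("pics/p1.png",z[...,::-1])
g=plan((.502,-.006,.042),1.2,2)
E
```

```text
[ 0.50200705 -0.00764999  0.09943507] [2.20090192e+00 2.24172159e+00 4.17258691e-04] [ 0.41839151  0.41476813 -0.67027267] 0.7188949010257174
[-0.01, -0.01, 0.02, -0.0001, 0.0003, 0.0286]
[-0.01, -0.01, 0.02, -0.0001, 0.0003, 0.0286]
```

View pics/p1.png

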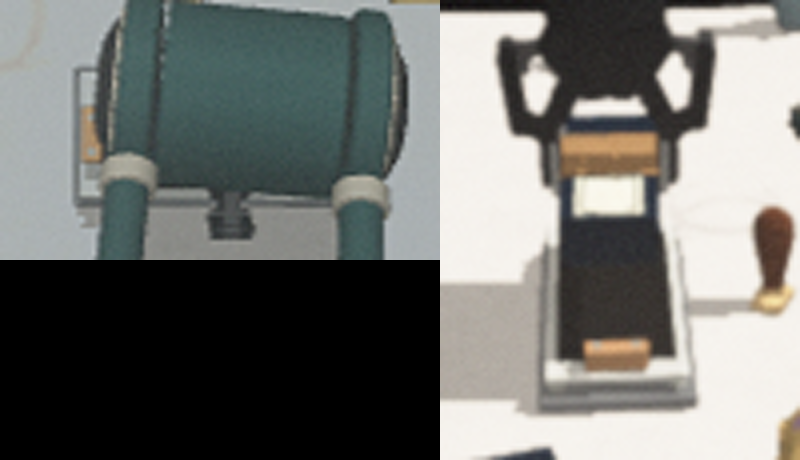

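```bash
python3 - <<'E'
from h import *
import pickle
t,d=pickle.load(open("p1.pkl","rb"))
im=d["color"].astype(int);m=np.zeros(im.shape[:2],bool);m[190:208,255:280]=1
m&=(im.min(2)>140);n,l,st,c=cv2.connectedComponentsWithStats(m.astype(np.uint8));i=1+st[1:,4].argmax()
print(st[i],c[i],onz(d,c[i],.1235))
E
```

```text
[258 194  18  10 172] [266.74418605 198.46511628] [ 0.50276955 -0.04950877  0.1235    ]
```

Call:
drive_tool(rows=[[0, 0, 0, -0.0025, 0, 0.025, 0.4], [0, 0, 0, 0, 0, 0.02, 0.4], [0, 0, 0, 0, 0, 0.01, 0.4], [0, 0, 0, 0, 0, 0.0045, 0.4], [0, 0, 0, 0, 0, 0, 0.4], [0, 0, 0, 0, 0, 0, 0.4], [0, 0, 0, 0, 0, 0.0005, 0.4], [0, 0, 0, 0, 0, 0, 0.4]])

```text
time: 5.08
tool_pos: [0.503, -0.0086, 0.0404]
tcp_rot: [2.196, 2.244, 0.002]
wrist_force: [-0.2, 0.8, -1.9]
width: 0.722
grip_force: 34.2
```

Call:
drive_tool(rows=[[0, 0, 0, 0, 0, 0.0008, 0.4], [0, 0, 0, 0, 0, 0.0007, 0.4], [0, 0, 0, 0, 0, 0, 0.4], [0, 0, 0, 0, 0, 0, 0.4]])

```text
time: 5.42
tool_pos: [0.5019, -0.0088, 0.0379]
tcp_rot: [2.198, 2.245, 0.0]
wrist_force: [-0.3, 0.2, -1.3]
width: 0.721
grip_force: 34.2
```

Call:
drive_tool(rows=[[0, 0, 0, 0, 0, 0, 0.8], [0, 0, 0, 0, 0, 0, 1], [0, 0, 0, 0, 0, 0, 1], [0, 0, 0, 0, 0, 0, 1], [0, 0, 0, 0, 0, -0.02, 1], [0, 0, 0, 0, 0, -0.04, 1], [0, 0, 0, 0, 0, -0.04, 1], [0, 0, 0, 0, 0, -0.04, 1]])

```text
time: 6.08
tool_pos: [0.5011, -0.0086, 0.1788]
tcp_rot: [-2.197, -2.244, 0.002]
wrist_force: [0.1, 0.7, 0.0]
width: 0.997
grip_force: 0.0
```

```bash
python3 - <<'E'
from h import *
from workcell import status,read_camera
import pickle
s=status.read_state();print(s["tool_pos"],s["tcp_rot"])
# stamp: tool y yaw -26 -> becomes ~0 at the end
g=plan((.609,.019,.15),-27,8)
E
```

```text
[ 0.50106191 -0.00864905  0.17877753] [-2.19657261e+00 -2.24428720e+00  1.69039014e-03]
[-0.01, 0.0, 3.53, 0.0032, 0.0136, 0.0036]
[-0.01, 0.0, 3.53, 0.004, 0.0133, 0.0036]
[-0.01, 0.0, 3.53, 0.0048, 0.0131, 0.0036]
[-0.01, 0.0, 3.53, 0.0056, 0.0128, 0.0036]
[-0.01, 0.0, 3.53, 0.0064, 0.0124, 0.0036]
[-0.01, 0.0, 3.53, 0.0071, 0.012, 0.0036]
[-0.01, 0.0, 3.53, 0.0079, 0.0115, 0.0036]
[-0.01, 0.0, 3.53, 0.0085, 0.011, 0.0036]
```

Call:
drive_tool(rows=[[0, 0, 3.53, 0.0032, 0.0136, 0.0036, 1], [0, 0, 3.53, 0.004, 0.0133, 0.0036, 1], [0, 0, 3.53, 0.0048, 0.0131, 0.0036, 1], [0, 0, 3.53, 0.0056, 0.0128, 0.0036, 1], [0, 0, 3.53, 0.0064, 0.0124, 0.0036, 1], [0, 0, 3.53, 0.0071, 0.012, 0.0036, 1], [0, 0, 3.53, 0.0079, 0.0115, 0.0036, 1], [0, 0, 3.53, 0.0085, 0.011, 0.0036, 1]])

```text
time: 6.75
tool_pos: [0.6105, 0.0192, 0.1486]
tcp_rot: [-2.681, -1.637, 0.0]
wrist_force: [0.5, -0.4, -0.6]
width: 1.002
grip_force: 0.0
```

```bash
python3 - <<'E'
from h import *
from workcell import status,read_camera
import pickle
s=status.read_state();print(s["tool_pos"],s["tcp_rot"])
g=plan((.609,.020,.030),-27,4)
d=read_camera("side");t=read_camera("top")
pickle.dump((t,d),open("p2.pkl","wb"))
z=np.zeros((600,800,3),np.uint8);z[:520,:440]=cv2.resize(d["color"][130:260,225:335],None,fx=4,fy=4,interpolation=2);z[:320,440:]=cv2.resize(t["color"][160:240,245:335],None,fx=4,fy=4,interpolation=2)
cv2.imwrite("pics/p2.png",z[...,::-1])
E
```

```text
[0.61049359 0.01915073 0.14864643] [-2.68110163e+00 -1.63719001e+00  3.43630702e-04]
[-0.0, 0.0, -0.04, 0.0, -0.0004, 0.0297]
[-0.0, 0.0, -0.04, 0.0, -0.0004, 0.0297]
[-0.0, 0.0, -0.04, 0.0, -0.0004, 0.0297]
[-0.0, 0.0, -0.04, 0.0, -0.0004, 0.0297]
```

View pics/p2.png

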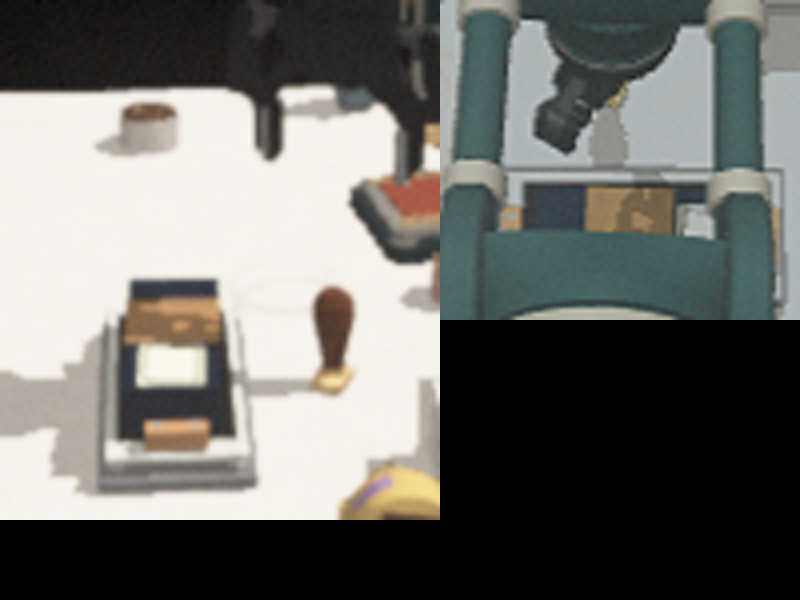

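Call:
drive_tool(rows=[[0, 0, 0, 0, -0.0006, 0.03, 1], [0, 0, 0, 0, -0.0006, 0.03, 1], [0, 0, 0, 0, 0, 0.03, 1], [0, 0, 0, 0, 0, 0.02, 1], [0, 0, 0, 0, 0, 0.0085, 1], [0, 0, 0, 0, 0, 0, 0.6], [0, 0, 0, 0, 0, 0, 0.3], [0, 0, 0, 0, 0, 0, 0.2]], force=40)

```text
time: 7.52
tool_pos: [0.6104, 0.0194, 0.0325]
tcp_rot: [2.677, 1.641, 0.004]
wrist_force: [-0.2, -0.2, 0.6]
width: 0.606
grip_force: 0.0
```

Call:
drive_tool(rows=[[0, 0, 0, 0, 0, 0, 0], [0, 0, 0, 0, 0, 0, 0], [0, 0, 0, 0, 0, 0, 0], [0, 0, 0, 0, 0, 0, 0], [0, 0, 0, 0, 0, 0, 0], [0, 0, 0, 0, 0, 0, 0]])

```text
time: 8.02
tool_pos: [0.6105, 0.0196, 0.0327]
tcp_rot: [2.677, 1.641, 0.005]
wrist_force: [-1.0, -0.1, 7.0]
width: 0.316
grip_force: 39.1
```

```bash
python3 - <<'E'
from h import *
import pickle
from workcell import status
s=status.read_state();print(s["tool_pos"],s["tcp_rot"],s["wrist_force"])
t,d=pickle.load(open("p2.pkl","rb"))
im=d["color"].astype(int);m=np.zeros(im.shape[:2],bool);m[212:230,256:280]=1
m&=(im.min(2)>140);n,l,st,c=cv2.connectedComponentsWithStats(m.astype(np.uint8));i=1+st[1:,4].argmax()
print(st[i],c[i],onz(d,c[i],.062),cv2.minAreaRect(np.argwhere(l==i)[:,::-1].astype(np.float32)))
# row centroid drift -> label long axis direction on the plane
ys,xs=np.where(l==i);rs=[(xs[ys==r].mean(),r) for r in np.unique(ys) if (ys==r).sum()>12];print([onz(d,r,.062)[:2].round(4).tolist() for r in rs])
E
```

```text
[0.61048744 0.01955244 0.03268136] [2.67711087 1.64062434 0.00452834] [-0.9575724  -0.1351332   6.95610419]
[259 216  18  11 172] [267.10465116 220.93604651] [ 0.50202707 -0.05438082  0.062     ] ((267.5, 221.0), (10.0, 17.0), 90.0)
[[0.503, -0.0341], [0.503, -0.0393], [0.503, -0.0445], [0.503, -0.0497], [0.503, -0.0548], [0.503, -0.0598], [0.503, -0.0648], [0.5031, -0.0698], [0.5018, -0.0747]]
```

Call:
drive_tool(rows=[[0, 0, 0, 0, 0, -0.02, 0], [0, 0, 0, 0, 0, -0.04, 0], [0, 0, 0, 0, 0, -0.04, 0], [0, 0, 0, 0, 0, -0.04, 0], [0, 0, 0, 0, 0, -0.03, 0], [0, 0, 0, 0, 0, 0, 0]])

```text
time: 8.52
tool_pos: [0.614, 0.0195, 0.2102]
tcp_rot: [2.672, 1.637, 0.02]
wrist_force: [0.8, -0.3, 0.3]
width: 0.312
grip_force: 39.6
```

```bash
python3 - <<'E'
from h import *
from workcell import status
s=status.read_state();print(s["q"],s["width"],s["grip_force"])
g=plan((.34,-.44,.33),-54,16)
E
```

```text
[-8.82883838e-03  1.54352036e-01  1.77469535e+00 -5.84235478e-05
  1.19719493e+00  4.62390690e-01] 0.31224891718549797 39.64835849124938
[0.04, -0.04, 1.69, -0.0333, -0.0021, -0.0077]
[0.04, -0.04, 1.69, -0.0334, -0.0011, -0.0077]
[0.04, -0.04, 1.69, -0.0334, -0.0002, -0.0077]
[0.04, -0.04, 1.69, -0.0334, 0.0008, -0.0077]
[0.04, -0.04, 1.69, -0.0333, 0.0018, -0.0077]
[0.04, -0.04, 1.69, -0.0333, 0.0028, -0.0076]
[0.04, -0.04, 1.69, -0.0332, 0.0037, -0.0076]
[0.04, -0.04, 1.69, -0.0331, 0.0047, -0.0076]
[0.04, -0.04, 1.69, -0.0329, 0.0057, -0.0076]
[0.04, -0.04, 1.69, -0.0327, 0.0066, -0.0076]
[0.04, -0.04, 1.69, -0.0325, 0.0076, -0.0076]
[0.04, -0.04, 1.69, -0.0323, 0.0085, -0.0075]
[0.04, -0.04, 1.69, -0.0321, 0.0095, -0.0075]
[0.04, -0.04, 1.69, -0.0318, 0.0104, -0.0075]
[0.04, -0.04, 1.69, -0.0314, 0.0113, -0.0075]
[0.04, -0.04, 1.69, -0.0311, 0.0123, -0.0075]
```

Call:
drive_tool(rows=[[0, 0, 1.69, -0.0333, -0.002, -0.0077, 0], [0, 0, 1.69, -0.0334, -0.001, -0.0077, 0], [0, 0, 1.69, -0.0334, 0, -0.0077, 0], [0, 0, 1.69, -0.0334, 0.0008, -0.0077, 0], [0, 0, 1.69, -0.0333, 0.0018, -0.0077, 0], [0, 0, 1.69, -0.0333, 0.0028, -0.0077, 0], [0, 0, 1.69, -0.0332, 0.0037, -0.0077, 0], [0, 0, 1.69, -0.0331, 0.0047, -0.0077, 0]])

```text
time: 9.18
tool_pos: [0.4715, -0.2115, 0.2621]
tcp_rot: [-2.854, -1.313, 0.0]
wrist_force: [0.9, 0.2, -0.7]
width: 0.309
grip_force: 39.6
```

Call:
drive_tool(rows=[[0, 0, 1.69, -0.0329, 0.0057, -0.0076, 0], [0, 0, 1.69, -0.0327, 0.0066, -0.0076, 0], [0, 0, 1.69, -0.0325, 0.0076, -0.0076, 0], [0, 0, 1.69, -0.0323, 0.0085, -0.0076, 0], [0, 0, 1.69, -0.0321, 0.0095, -0.0076, 0], [0, 0, 1.69, -0.0318, 0.0104, -0.0075, 0], [0, 0, 1.69, -0.0314, 0.0113, -0.0075, 0], [0, 0, 1.69, -0.0311, 0.0123, -0.0075, 0]])

```text
time: 9.85
tool_pos: [0.3347, -0.441, 0.3226]
tcp_rot: [-2.989, -0.967, 0.0]
wrist_force: [-0.3, -0.2, -0.9]
width: 0.309
grip_force: 39.6
```

Call:
drive_tool(rows=[[-7, 0, 0, 0, 0, 0, 0], [-7, 0, 0, 0, 0, 0, 0], [-7, 0, 0, 0, 0, 0, 0], [-7, 0, 0, 0, 0, 0, 0], [-7, 0, 0, 0, 0, 0, 0], [-7, 0, 0, 0, 0, 0, 0], [-7, 0, 0, 0, 0, 0, 0], [-7, 0, 0, 0, 0, 0, 0]])

```text
time: 10.52
tool_pos: [0.3354, -0.4395, 0.3232]
tcp_rot: [2.073, 0.673, 0.36]
wrist_force: [1.3, -0.1, -2.0]
width: 0.315
grip_force: 39.8
```

Call:
drive_tool(rows=[[0, 0, 0, 0, 0, 0, 0], [0, 0, 0, 0, 0, 0, 0], [0, 0, 0, 0, 0, 0, 0], [0, 0, 0, 0, 0, 0, 0]])

```text
time: 10.85
tool_pos: [0.3375, -0.4422, 0.3279]
tcp_rot: [2.075, 0.674, 0.36]
wrist_force: [0.8, -1.0, -0.4]
width: 0.314
grip_force: 39.9
```

```bash
python3 - <<'E'
from h import *
import pickle
from workcell import status,read_camera
s=status.read_state();p=s["tool_pos"];R=Ro.from_rotvec(s["tcp_rot"]);print(p,s["q"],s["width"],R.as_matrix().round(3))
d=read_camera("side");pickle.dump((d,s),open("p3.pkl","wb"))
c=proj(d,p+R.apply([0,0,.033]))[0];print(c)
x,y=int(c[0]),int(c[1]);x0,y0=max(x-45,0),max(y-45,0)
np.save("crop.npy",(x0,y0))
cv2.imwrite("pics/p3.png",cv2.resize(d["color"][y0:y0+80,x0:x0+90][...,::-1],None,fx=7,fy=7,interpolation=cv2.INTER_NEAREST));print(x0,y0)
E
```

```text
[ 0.33746855 -0.44223791  0.32792027] [-0.98581704 -0.57036342  2.4283431   0.11803936  0.30406533 -0.13663804] 0.31427720697710537 [[ 0.809  0.326  0.488]
 [ 0.587 -0.449 -0.673]
 [-0.     0.832 -0.555]]
[162.57261246 216.51337157]
117 171
```

View pics/p3.png

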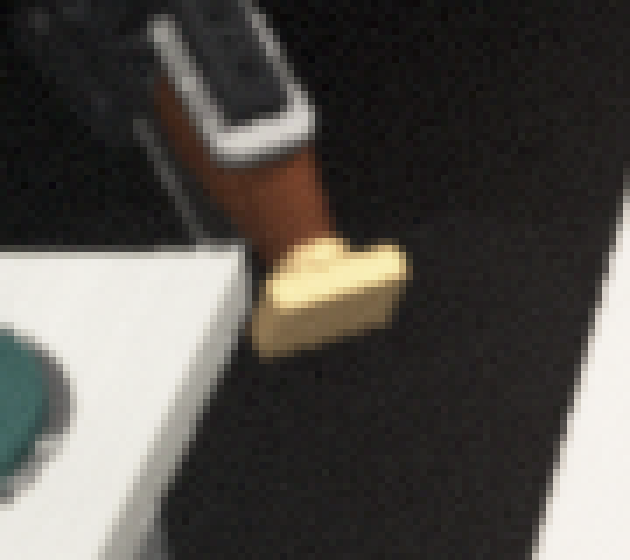

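```bash
cat > fit.py <<'E'
import pickle; from h import *
from scipy.optimize import differential_evolution
d,s=pickle.load(open("p3.pkl","rb"));p=np.array(s["tool_pos"]);R=Ro.from_rotvec(s["tcp_rot"])
x0,y0=np.load("crop.npy");im=d["color"][y0:y0+80,x0:x0+90]
h=cv2.cvtColor(im,cv2.COLOR_RGB2HSV).astype(int)
m=(h[...,0]>15)&(h[...,0]<32)&(h[...,1]>60)&(h[...,2]>95)
m[:34]=0;m[:,:34]=0;m[:,60:]=0
n,l,st,c=cv2.connectedComponentsWithStats(m.astype(np.uint8));m=(l==1+st[1:,4].argmax())
tan=m&(h[...,2]<205)
print(m.sum(),tan.sum(),st[1:].tolist())
S=8
big=cv2.resize(m.astype(np.float32),None,fx=S,fy=S,interpolation=1)
gray=cv2.resize(np.where(m,h[...,2],0).astype(np.float32),None,fx=S,fy=S,interpolation=1)
def render(q):
    yaw,ou,ov,dz=q
    c=np.array([[a*11,b*15,z] for z in(0,-8) for a,b in((-1,-1),(1,-1),(1,1),(-1,1))])/1e3
    w=p+R.apply(Ro.from_euler("z",yaw,degrees=True).apply(c)+[0,0,.033+dz])
    u=proj(d,w)-[x0,y0]+.5+[ou,ov]
    u=u*S
    sil=np.zeros(big.shape,np.uint8);cv2.fillConvexPoly(sil,cv2.convexHull(u.astype(np.float32)).astype(np.int32),1)
    un=np.zeros(big.shape,np.uint8);cv2.fillConvexPoly(un,u[:4].astype(np.int32),1)
    return sil,un,u
V=gray; 
def cost(q):
    sil,un,u=render(q)
    a=sil>0;b=un>0
    mod=np.where(b,165,np.where(a,235,0))
    return np.abs(mod-np.where(big>.5,V,0)).mean()
for lo,hi in((-90,0),(0,90)):
    r=differential_evolution(cost,[(lo,hi),(-6,6),(-6,6),(-.004,.004)],seed=1,maxiter=60,popsize=12);print(r.x,r.fun)
    yaw=r.x[0]
    print("cost vs yaw",[(k,round(min(cost([yaw+k,r.x[1]+i,r.x[2]+j,r.x[3]]) for i in(-.5,0,.5) for j in(-.5,0,.5)),2)) for k in(-12,-8,-4,0,4,8,12)])
E
python3 fit.py
```

```text
251 139 [[36, 34, 22, 17, 251]]
[-8.89228440e+01  2.88608782e+00  2.15419942e-02 -3.43423882e-03] 2.4823647223578558
cost vs yaw [(-12, np.float64(2.54)), (-8, np.float64(2.52)), (-4, np.float64(2.51)), (0, np.float64(2.48)), (4, np.float64(2.56)), (8, np.float64(2.63)), (12, np.float64(2.72))]
[ 5.71685702e+01  2.05880941e+00 -2.18132842e+00  3.49839592e-04] 2.3426667107476127
cost vs yaw [(-12, np.float64(2.44)), (-8, np.float64(2.42)), (-4, np.float64(2.4)), (0, np.float64(2.34)), (4, np.float64(2.38)), (8, np.float64(2.43)), (12, np.float64(2.46))]
```

Call:
drive_tool(rows=[[0, 0, 0, -0.004, 0.021, 0.021, 0], [0, 0, 0, -0.004, 0.021, 0.021, 0], [0, 0, 0, -0.004, 0.021, 0.021, 0], [0, 0, 0, -0.004, 0.021, 0.021, 0], [0, 0, 0, -0.004, 0.021, 0.021, 0], [-7, 0, 0, 0, 0, 0, 0], [-7, 0, 0, 0, 0, 0, 0], [-7, 0, 0, 0, 0, 0, 0]])

```text
time: 11.57
tool_pos: [0.4264, -0.562, 0.3563]
tcp_rot: [2.001, 0.695, 0.441]
wrist_force: [1.1, -0.2, -1.7]
width: 0.312
grip_force: 39.9
```

Call:
drive_tool(rows=[[-7, 0, 0, 0, 0, 0, 0], [-7, 0, 0, 0, 0, 0, 0], [0, 0, 0, 0, 0, 0, 0], [0, 0, 0, 0, 0, 0, 0], [0, 0, 0, 0, 0, 0, 0], [0, 0, 0, 0, 0, 0, 0]])

```text
time: 12.07
tool_pos: [0.4332, -0.5535, 0.3535]
tcp_rot: [1.968, 0.703, 0.479]
wrist_force: [-0.8, 0.2, -1.0]
width: 0.314
grip_force: 39.9
```

```bash
python3 - <<'E'
from h import *
import pickle
from workcell import status,read_camera
s=status.read_state();p=s["tool_pos"];R=Ro.from_rotvec(s["tcp_rot"]);print(p,s["q"],s["width"],R.as_matrix().round(3))
d=read_camera("side");pickle.dump((d,s),open("p3.pkl","wb"))
c=proj(d,p+R.apply([0,0,.033]))[0];print(c)
x,y=int(c[0]),int(c[1]);x0,y0=max(x-45,0),max(y-40,0)
np.save("crop.npy",(x0,y0))
cv2.imwrite("pics/p4.png",cv2.resize(d["color"][y0:y0+80,x0:x0+90][...,::-1],None,fx=7,fy=7,interpolation=cv2.INTER_NEAREST));print(x0,y0)
E
```

```text
[ 0.43321806 -0.55354274  0.35354844] [-1.02267036 -0.23624812  2.23118654  1.18536274  0.17598277 -1.22064709] 0.31423586409031623 [[ 0.757  0.277  0.592]
 [ 0.652 -0.376 -0.658]
 [ 0.04   0.884 -0.465]]
[220.87343985 238.26551861]
175 198
```

View pics/p4.png

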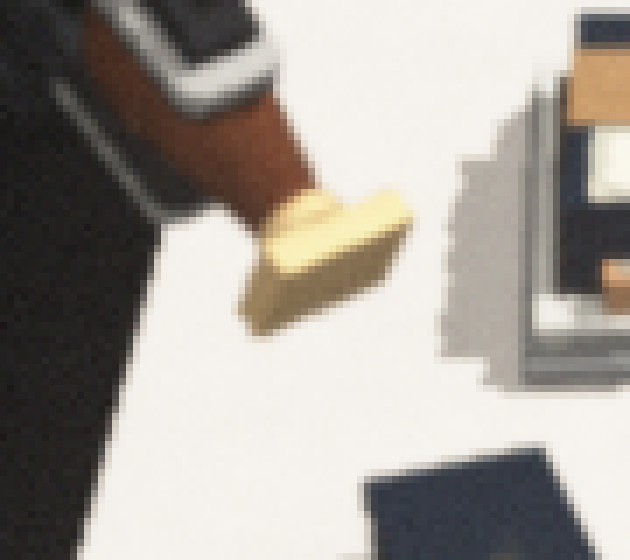

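```bash
python3 - <<'E'
import pickle; from h import *
from scipy.optimize import least_squares
d,s=pickle.load(open("p3.pkl","rb"));p=np.array(s["tool_pos"]);R=Ro.from_rotvec(s["tcp_rot"])
O=np.array([[280,272],[408,225],[387,280],[258,333],[265,232],[408,195],[240,308]])/7+[175,198]-.5
M=np.array([[-15,11,0],[15,11,0],[15,-11,0],[-15,-11,0],[-15,11,-8],[15,11,-8],[-15,-11,-8]])/1e3
def f(q,full=True):
    rr=Ro.from_rotvec([q[4],q[5],0])*Ro.from_euler("z",q[0]) if len(q)>4 else Ro.from_euler("z",q[0])
    return (proj(d,p+R.apply(rr.apply(M)+q[1:4]))-O).ravel()
for n in(4,6):
    r=least_squares(f,[0,0,0,.033,0,0][:n]);J=np.linalg.inv(r.jac.T@r.jac)*2*r.cost/(14-n)
    print(np.degrees(r.x[0]),r.x[1:4],np.degrees(r.x[4:]),"sd deg",np.degrees(J[0,0]**.5),r.fun.reshape(-1,2).round(1).tolist())
E
```

```text
-5.544482844170733 [ 0.02196784 -0.03434349  0.01682868] [] sd deg 2.778202225855441 [[1.4, -0.3], [0.9, -1.1], [-0.4, 0.7], [0.5, 0.8], [0.2, 1.0], [-2.5, -1.1], [-0.2, -0.0]]
-1.9599208018159893 [ 0.02498717 -0.04036695  0.01412976] [ 1.73219499 -6.05342146] sd deg 2.6555122600322054 [[0.4, -0.2], [1.2, -0.0], [0.4, 0.9], [0.1, -0.1], [-0.3, 0.8], [-1.6, -0.3], [-0.1, -1.1]]
```

```bash
python3 - <<'E'
import pickle; from h import *
from scipy.optimize import least_squares
d,s=pickle.load(open("p3.pkl","rb"));p=np.array(s["tool_pos"]);R=Ro.from_rotvec(s["tcp_rot"])
O=np.array([[280,272],[408,225],[387,280],[258,333],[265,232],[408,195],[240,308]])/7+[175,198]-.5
M=np.array([[-15,11,0],[15,11,0],[15,-11,0],[-15,-11,0],[-15,11,-8],[15,11,-8],[-15,-11,-8]])/1e3
def f(q):
    rr=Ro.from_rotvec([q[4],q[5],0])*Ro.from_euler("z",q[0])
    return np.r_[(proj(d,p+R.apply(rr.apply(M)+q[1:4]))-O).ravel()/.7,(np.array(q[1:4])-[0,0,.033])/.003,np.array(q[4:6])/.05]
r=least_squares(f,[0,0,0,.033,0,0]);J=np.linalg.inv(r.jac.T@r.jac)
print(np.degrees(r.x[0]),r.x[1:4],np.degrees(r.x[4:]),"sd",np.degrees(J[0,0]**.5),(r.fun[:14]*.7).reshape(-1,2).round(1).tolist())
u=proj(d,p+R.apply(Ro.from_rotvec([r.x[4],r.x[5],0]).apply(Ro.from_euler("z",r.x[0]).apply(M))+r.x[1:4]))
im=cv2.resize(d["color"][198:278,175:265][...,::-1],None,fx=7,fy=7,interpolation=2)
for i,j in((0,1),(1,2),(2,3),(3,0),(4,5),(0,4),(1,5),(3,6),(4,6)):
    a,b=[tuple(int(v) for v in ((u[k]-[175,198]+.5)*7)) for k in(i,j)];cv2.line(im,a,b,(0,0,255),1)
cv2.imwrite("pics/p5.png",im[150:370,200:450].repeat(2,0).repeat(2,1))
E
```

```text
-3.9271970755671837 [ 0.00352781 -0.00101622  0.03274885] [ 2.32704207 -3.57124747] sd 1.6937758702298338 [[0.5, -0.0], [2.3, -0.7], [0.5, 1.0], [-0.6, 1.0], [-0.6, 0.6], [-1.0, -1.3], [-1.2, -0.4]]
```

View pics/p5.png

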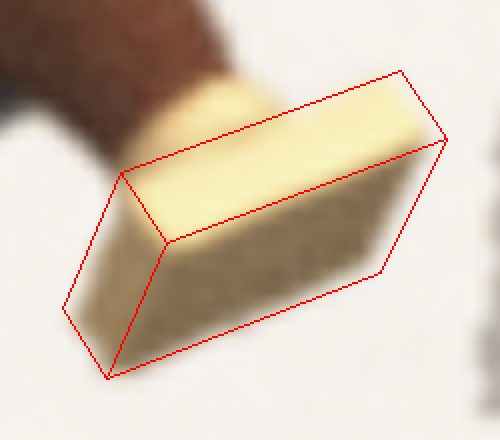

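```bash
python3 - <<'E'
from h import *
g=plan((.47,-.35,.33),-30,10)
E
```

```text
[6.2, 0.84, -1.86, 0.016, -0.0087, -0.0101]
[6.2, 0.84, -1.86, 0.0164, -0.0092, -0.0089]
[6.2, 0.84, -1.86, 0.0168, -0.0095, -0.0077]
[6.2, 0.84, -1.86, 0.0172, -0.0098, -0.0064]
[6.2, 0.84, -1.86, 0.0176, -0.0098, -0.005]
[6.2, 0.84, -1.86, 0.018, -0.0097, -0.0037]
[6.2, 0.84, -1.86, 0.0184, -0.0094, -0.0024]
[6.2, 0.84, -1.86, 0.0187, -0.009, -0.0011]
[6.2, 0.84, -1.86, 0.019, -0.0085, 0.0001]
[6.2, 0.84, -1.86, 0.0192, -0.0078, 0.0012]
```

Call:
drive_tool(rows=[[6.2, 0.84, -1.86, 0.016, -0.0087, -0.0101, 0], [6.2, 0.84, -1.86, 0.0164, -0.0092, -0.0089, 0], [6.2, 0.84, -1.86, 0.0168, -0.0095, -0.0077, 0], [6.2, 0.84, -1.86, 0.0172, -0.0098, -0.0064, 0], [6.2, 0.84, -1.86, 0.0176, -0.0098, -0.005, 0], [6.2, 0.84, -1.86, 0.018, -0.0097, -0.0037, 0], [6.2, 0.84, -1.86, 0.0184, -0.0094, -0.0024, 0], [6.2, 0.84, -1.86, 0.0187, -0.009, -0.0011, 0]])

```text
time: 12.78
tool_pos: [0.4753, -0.4283, 0.335]
tcp_rot: [2.413, 1.238, 0.273]
wrist_force: [1.7, 0.1, -1.5]
width: 0.317
grip_force: 39.9
```

```bash
python3 - <<'E'
from h import *
from workcell import status
s=status.read_state();print(s["q"],s["joint_vel"])
g=plan((.5025,-.053,.20),-2.3,12)
E
```

```text
[-0.81018571 -0.13662433  1.90520672  0.08742379  0.91865465 -0.22426383] [ 0.46702541  0.50011566 -0.72818075 -0.48213671  1.49097916  0.34700408]
[2.12, 0.71, -2.73, 0.0268, -0.0196, 0.0024]
[2.12, 0.71, -2.73, 0.0277, -0.0182, 0.0034]
[2.12, 0.71, -2.73, 0.0285, -0.0167, 0.0044]
[2.12, 0.71, -2.73, 0.0292, -0.0152, 0.0054]
[2.12, 0.71, -2.73, 0.0298, -0.0135, 0.0063]
[2.12, 0.71, -2.73, 0.0303, -0.0119, 0.0071]
[2.12, 0.71, -2.73, 0.0307, -0.0101, 0.0079]
[2.12, 0.71, -2.73, 0.0311, -0.0083, 0.0086]
[2.12, 0.71, -2.73, 0.0313, -0.0065, 0.0093]
[2.12, 0.71, -2.73, 0.0315, -0.0047, 0.0099]
[2.12, 0.71, -2.73, 0.0315, -0.0028, 0.0104]
[2.12, 0.71, -2.73, 0.0315, -0.0009, 0.0109]
```

Call:
drive_tool(rows=[[2.12, 0.71, -2.73, 0.0268, -0.0196, 0.0024, 0], [2.12, 0.71, -2.73, 0.0277, -0.0182, 0.0034, 0], [2.12, 0.71, -2.73, 0.0285, -0.0167, 0.0044, 0], [2.12, 0.71, -2.73, 0.0292, -0.0152, 0.0054, 0], [2.12, 0.71, -2.73, 0.0298, -0.0135, 0.0063, 0], [2.12, 0.71, -2.73, 0.0303, -0.0119, 0.0071, 0], [2.12, 0.71, -2.73, 0.0307, -0.0101, 0.0079, 0]])

```text
time: 13.37
tool_pos: [0.492, -0.2086, 0.2551]
tcp_rot: [2.364, 1.783, 0.127]
wrist_force: [0.5, -0.7, -0.5]
width: 0.312
grip_force: 40.0
```

Call:
drive_tool(rows=[[2.12, 0.71, -2.73, 0.0311, -0.0083, 0.0086, 0], [2.12, 0.71, -2.73, 0.0313, -0.0065, 0.0093, 0], [2.12, 0.71, -2.73, 0.0315, -0.0047, 0.0099, 0], [2.12, 0.71, -2.73, 0.0315, -0.0028, 0.0104, 0], [2.12, 0.71, -2.73, 0.0315, -0.0009, 0.0109, 0], [0, 0, 0, 0, 0, 0, 0], [0, 0, 0, 0, 0, 0, 0], [0, 0, 0, 0, 0, 0, 0]])

```text
time: 14.03
tool_pos: [0.5039, -0.0533, 0.199]
tcp_rot: [2.263, 2.174, 0.005]
wrist_force: [-0.6, -0.3, -0.6]
width: 0.317
grip_force: 40.0
```

```bash
python3 - <<'E'
from h import *
g=plan((.5025,-.053,.11),-2.3,4)
E
```

```text
[0.07, -0.0, 0.0, 0.0001, -0.0005, 0.0223]
[0.07, -0.0, 0.0, 0.0001, -0.0004, 0.0223]
[0.07, -0.0, 0.0, 0.0001, -0.0004, 0.0223]
[0.07, -0.0, 0.0, 0.0001, -0.0004, 0.0223]
```

Call:
drive_tool(rows=[[0.1, 0, 0, 0, -0.0005, 0.0223, 0], [0.1, 0, 0, 0, -0.0005, 0.0223, 0], [0, 0, 0, 0, 0, 0.0223, 0], [0, 0, 0, 0, 0, 0.022, 0], [0, 0, 0, 0, 0, 0, 0], [0, 0, 0, 0, 0, 0, 0], [0, 0, 0, 0, 0, 0, 0]])

```text
time: 14.62
tool_pos: [0.5037, -0.0535, 0.1114]
tcp_rot: [2.266, 2.174, 0.005]
wrist_force: [-0.0, 0.5, -0.9]
width: 0.311
grip_force: 40.0
```

```bash
python3 - <<'E'
from h import *
import pickle
from workcell import status,read_camera
s=status.read_state();p=s["tool_pos"];R=Ro.from_rotvec(s["tcp_rot"]);print(p,s["wrist_force"],s["torque"])
d=read_camera("side");pickle.dump((d,s),open("p6.pkl","wb"))
im=cv2.resize(d["color"][180:245,240:310][...,::-1],None,fx=9,fy=9,interpolation=2)
f=p+R.apply([0,0,.0327])
# overlay: expected foot underside and label/inner frame outline at predicted place
def poly(c,w,l,z,yaw,col):
    q=np.array([[-w,-l],[w,-l],[w,l],[-w,l]])/2e3;cs,sn=np.cos(np.radians(yaw)),np.sin(np.radians(yaw))
    q=q@np.array([[cs,sn],[-sn,cs]])+c[:2];u=proj(d,np.c_[q,np.full(4,z)])
    cv2.polylines(im,[((u-[240,180]+.5)*9).astype(np.int32)],True,col,1)
poly(f,22,30,f[2],.7,(0,0,255));poly((.5025,-.053),42,50,.062,.7,(0,255,0))
cv2.imwrite("pics/p6.png",im)
E
```

```text
[ 0.50367881 -0.05353875  0.1113691 ] [-0.01236601  0.45706541 -0.89115305] [-0.05716092 -0.04513668 -0.02479053]
```

View pics/p6.png

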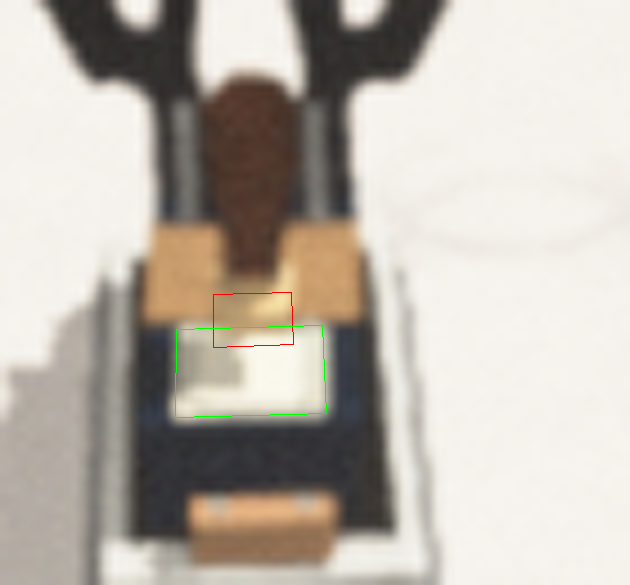

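Call:
drive_tool(rows=[[0, 0, 0, -0.004, -0.001, 0.003, 0], [0, 0, 0, 0, 0, 0.004, 0], [0, 0, 0, 0, 0, 0.004, 0], [0, 0, 0, 0, 0, 0.003, 0], [0, 0, 0, 0, 0, 0.001, 0], [0, 0, 0, 0, 0, 0, 0], [0, 0, 0, 0, 0, 0, 0], [0, 0, 0, 0, 0, 0, 0]])

```text
time: 15.33
tool_pos: [0.5013, -0.0563, 0.0947]
tcp_rot: [-2.264, -2.176, -0.002]
wrist_force: [-0.7, -0.3, 1.0]
width: 0.314
grip_force: 40.2
```

Call:
drive_tool(rows=[[0, 0, 0, 0, 0, 0.0005, 0], [0, 0, 0, 0, 0, 0.0005, 0], [0, 0, 0, 0, 0, 0, 0], [0, 0, 0, 0, 0, 0, 0]])

```text
time: 15.67
tool_pos: [0.5013, -0.0563, 0.0937]
tcp_rot: [-2.264, -2.176, -0.002]
wrist_force: [-1.5, 0.4, 2.2]
width: 0.309
grip_force: 40.3
```

```bash
cat > look.py <<'E'
from h import *
import pickle,sys
from workcell import status,read_camera
n=sys.argv[1]
F=[]
s=status.read_state();p=s["tool_pos"];R=Ro.from_rotvec(s["tcp_rot"])
D=[]
for i in range(4):
    d=read_camera("side");D.append(d["color"].astype(float));F.append(status.read_state()["wrist_force"])
print(p,np.mean(F,0))
im0=np.mean(D,0);pickle.dump((d,s,im0),open(n+".pkl","wb"))
z=cv2.resize(im0[180:245,240:310].astype(np.uint8)[...,::-1],None,fx=9,fy=9,interpolation=2)
cv2.imwrite(f"pics/{n}.png",z)
E
python3 look.py p7
```

```text
[ 0.5013387  -0.05632679  0.09366633] [-1.48549068 -0.55655998  1.85615908]
```

View pics/p7.png

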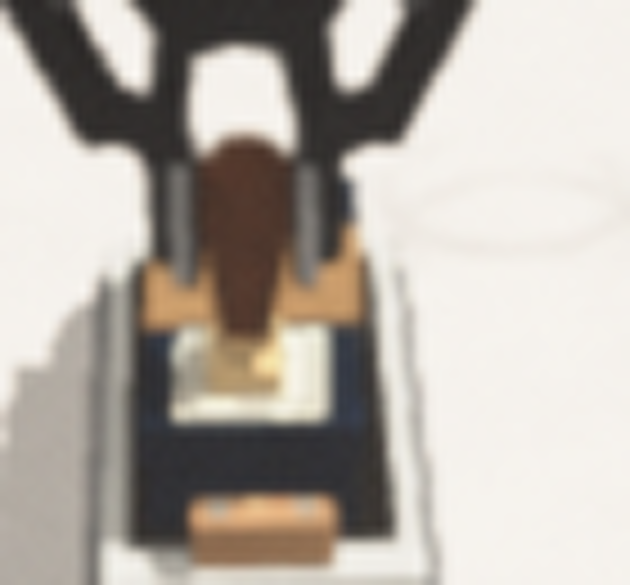

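```bash
python3 - <<'E'
from h import *
import pickle
d,s,im=pickle.load(open("p7.pkl","rb"));np.set_printoptions(linewidth=220)
B=im[...,2]
print("blue, rows 213-230, cols 257-279")
print(np.arange(257,280));
for r in range(213,230): print(r,B[r,257:280].astype(int))
for r in(215.5,220.5,223.5,226.5): print(r,onz(d,(267,r),.0615))
E
```

```text
blue, rows 213-230, cols 257-279
[257 258 259 260 261 262 263 264 265 266 267 268 269 270 271 272 273 274 275 276 277 278 279]
213 [106 109 110 108 109 105  85  57  47  47  45  45  47  72 100 107 107 107 104 105 105 106  96]
214 [108 110 107 109 108 108  88  60  46  46  46  45  50  83 103 106 109 107 106 103 106 103  95]
215 [100 101 103 108 109 107  95  69  49  46  47  47  57 108 120 110 110 111 110 100  94  91  83]
216 [ 82  86 103 145 152 139 119  82  52  47  48  48  65 119 162 173 173 186 177 127  82  74  73]
217 [ 69  76 124 190 191 166 133  92  74  69  66  68  83 130 199 224 218 218 208 148  78  69  69]
218 [ 65  80 149 188 175 155 127  98  93  92  92  96 115 150 199 229 226 215 205 150  79  69  69]
219 [ 59  81 156 169 145 135 120 104  98  94  97 125 148 166 189 224 225 214 205 150  80  70  66]
220 [ 55  69 135 151 139 132 117 109 102 100 102 140 163 170 195 227 226 212 203 148  80  68  67]
221 [ 53  62 107 135 136 127 113 109 110 110 107 128 139 149 193 227 225 213 203 147  79  68  65]
222 [ 52  60 104 132 137 127 114 109 111 111 109 111 111 123 186 227 225 213 203 146  80  69  64]
223 [ 54  63 116 137 146 145 132 126 125 126 126 128 130 145 195 227 224 212 202 147  79  68  65]
224 [ 52  64 129 153 174 196 201 199 199 186 180 180 181 192 208 221 214 205 201 147  80  71  69]
225 [ 54  75 159 187 194 212 218 218 217 207 200 199 202 215 224 218 208 206 195 139  78  69  75]
226 [ 62  74 141 165 159 161 163 163 160 158 155 155 156 170 180 174 165 165 149 106  77  72  76]
227 [62 62 77 85 85 83 83 84 83 84 82 82 78 78 81 80 77 80 78 68 65 64 67]
228 [53 54 54 55 55 56 55 57 55 56 54 56 54 53 53 54 53 55 54 55 55 54 58]
229 [52 51 53 51 53 53 53 54 51 54 52 54 52 52 52 52 53 53 54 54 55 53 53]
215.5 [ 0.50167909 -0.02526517  0.0615    ]
220.5 [ 0.50174087 -0.0512785   0.0615    ]
223.5 [ 0.50177681 -0.06641105  0.0615    ]
226.5 [ 0.50181193 -0.08120179  0.0615    ]
```

Call:
drive_tool(rows=[[0, 0, 0, 0, 0, -0.003, 0], [0, 0, 0, 0, 0, -0.001, 0], [0, 0, 0, -0.0025, 0.002, 0, 0], [0, 0, 0, 0, 0, 0, 0], [0, 0, 0, 0, 0, 0.002, 0], [0, 0, 0, 0, 0, 0.001, 0], [0, 0, 0, 0, 0, 0.001, 0], [0, 0, 0, 0, 0, 0, 0]])

```text
time: 16.53
tool_pos: [0.5034, -0.059, 0.0936]
tcp_rot: [-2.264, -2.176, -0.003]
wrist_force: [-0.6, -0.4, 1.2]
width: 0.314
grip_force: 40.1
```

Call:
drive_tool(rows=[[0, 0, 0, 0, 0, 0.0005, 0], [0, 0, 0, 0, 0, 0.0005, 0], [0, 0, 0, 0, 0, 0.0005, 0], [0, 0, 0, 0, 0, 0.0005, 0], [0, 0, 0, 0, 0, 0.0005, 0], [0, 0, 0, 0, 0, 0.0005, 0], [0, 0, 0, 0, 0, 0, 0], [0, 0, 0, 0, 0, 0, 0]])

```text
time: 17.2
tool_pos: [0.5034, -0.059, 0.0908]
tcp_rot: [-2.264, -2.176, -0.003]
wrist_force: [-0.6, -1.4, 3.5]
width: 0.313
grip_force: 40.3
```

```bash
python3 look.py p8; python3 - <<'E'
import pickle,numpy as np
from h import *
np.set_printoptions(linewidth=220)
d,s,im=pickle.load(open("p8.pkl","rb"))
B=im[...,2]
for r in range(214,232): print(r,B[r,256:282].astype(int))
R=Ro.from_rotvec(s["tcp_rot"]).as_matrix();print(R[:,2],np.degrees(np.arctan2(R[1,1],R[0,1])))
E
```

```text
[ 0.50343469 -0.05897322  0.09076116] [-0.30869928 -0.03326647  3.93486705]
214 [ 86 106 109 109 110 108 108 106  80  53  46  47  46  47  48  71  98 107 107 106 106 105 105  95  77 123]
215 [ 89 106 108 107 109 110 109 106  83  57  47  45  48  44  49  78 100 105 106 106 105 105 104  93  78 120]
216 [ 89  99 100 102 106 106 105 102  84  58  47  46  46  45  50  80 100 104 110 107  98  94  92  84  70 108]
217 [ 73  81  85 104 145 154 145 136 102  62  47  48  48  48  63 118 143 148 176 176 124  78  73  71  63  97]
218 [ 62  69  76 121 192 200 200 179 119  72  59  54  51  62  92 145 194 204 213 208 146  80  66  69  62  92]
219 [ 60  69  75 139 210 216 220 192 123  86  84  81  83  92 115 154 211 223 215 207 149  77  69  69  60  87]
220 [ 59  68  79 151 205 202 196 166 118  98  99 104 105 114 139 167 215 224 215 204 149  80  66  65  59  78]
221 [ 56  58  69 135 171 163 158 136 111 105 106 111 129 144 160 172 201 213 212 204 148  79  68  65  53  69]
222 [ 52  53  62 111 139 142 149 136 113 110 110 116 144 164 168 171 185 203 210 203 148  79  69  64  57  66]
223 [ 52  52  61 105 132 140 151 1
[... 220 characters left out ...]
56 136 131 137 156 172 174 177 179 196 201 205 201 145  79  73  71  60  60]
226 [ 54  54  65 123 160 176 182 185 178 175 176 189 199 210 219 217 213 207 206 196 138  77  69  75  65  61]
227 [ 54  56  66 106 139 152 157 157 156 154 152 154 155 168 177 176 169 165 165 149 108  73  70  76  63  57]
228 [57 59 64 71 79 83 81 82 82 83 81 84 82 83 82 79 79 78 79 75 69 64 62 67 61 55]
229 [54 55 54 56 57 55 55 56 57 56 54 56 54 54 54 53 53 54 56 56 52 53 55 56 54 52]
230 [53 54 54 52 52 52 53 52 52 53 52 51 52 52 52 52 54 51 53 53 54 53 55 55 51 51]
231 [53 52 52 55 53 52 54 53 54 54 52 53 51 52 53 51 53 53 52 52 53 54 54 52 53 51]
[ 6.25346666e-04  1.94042754e-03 -9.99997922e-01] -2.272489969180026
```

```bash
python3 -c "
from workcell import workorder,status
import numpy as np
s=status.read_state();print(s['joint_vel'].round(4),s['grip_force'])
print(workorder.finish_job())"
```

```text
[-0.0003 -0.0005  0.0009 -0.0012 -0.0001  0.0001] 40.305331042036414
the job is handed in; nothing more can be done
None
```

I handed the job in with the labelled box centred on the bed and the stamp still held on its label. It is within about 2 mm of the label's centre and about 4° of square, pressing about 4.6 N, with the platen sunk about 3.5 to 4 mm. These are my estimates; no verdict came back.

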